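# Close up the bench steriliser

## Task

Get the small bench steriliser ready to run: turn the black lobed clamp knob clockwise until its torque clutch slips, stop there (go on no more than about an eighth of a turn past the slip) and leave it tight. Then lift the valve lever out of its left-hand notch, take it across and let it drop fully home in the right-hand notch. Leave the things standing around where they are.

Things in the scene. Friction and masses are not known exactly. Their poses are not given: they have to be found in the camera images.
- steriliser: the steriliser, fixed: grey base 215 x 140 mm; at the back an aluminium pot under a steel yoke (beam along y, top at z 129 mm, ends at y +-73 mm); at the front a low grey gate housing (40 x 96 mm, top at z 75 mm). Origin: centre of its underside; x to its back, y to its left seen from the front, z up. The clamp axis is upright at x = +45 mm, y = 0; the lever's slot runs along y at x = -60 mm
- clamp_knob: black six-lobed hand knob on the clamp screw, 50 mm across lobes, 45 mm across hollows, 34 mm tall. Origin: on the axis at its underside, 150 mm above the worktop; z up; x along the lobe marked by a steel bar on the top face; a lobe every 60 degrees. It turns about z and does not rise or sink; clockwise from above tightens. One wrist swing is seldom enough: let go, swing back, grasp again
- knob_grip (a point): point on the axis at the height to grip, 168 mm above the worktop. The knob turns against 0.06 N m (0.15 when fast) until, after 1.2 to 2.6 rad (it varies), the foot meets the lid; over half a radian more the torque climbs to 0.5 N m (0.36 to 0.4 read at rest), the clutch giving way softly; once slipping it rises only 0.15 N m per rad. Let go, the knob springs back 0.2 to 0.4 rad, still tight
- clamp_foot: brass pressure foot under the yoke beam, 28 mm across, pushed a few millimetres down onto the lid by the screw; origin: centre of its underside. Under the knob sits the screw's aluminium collar (68 mm across, top 138 mm above the worktop) with a dark index mark: it starts in line with the knob's steel bar, turns with the knob, and stands still when the clutch slips
- pot_lid: steel lid lying on the pot, 106 mm across and 13 mm tall; origin: centre of its underside
- lever_grip (a point): centre of the valve lever's upright black round grip, 18 mm across, 36 mm tall. It starts in the left-hand notch at y = +25 mm, z = 111 mm in the steriliser's frame; the right-hand notch is at y = -25 mm, same height. The land between is 10 mm high: raise the lever 12 to 20 mm (22 at most) to cross. A spring pushes it down with 3 to 4 N; sideways it slides against about 1 N, to the slot's ends
- sample_cup_b: sample cup with red screw lid, 62 mm across and 67 mm tall, standing at the steriliser's right; a bystander, origin at the centre of its underside
- petri_1: petri dish, 59 mm across and 12 mm tall, right of the steriliser's gate; a bystander, origin at the centre of its underside
- med_bottle: brown pill bottle with white cap, 46 mm across and 85 mm tall, behind and right of the steriliser; a bystander, origin at the centre of its underside
- blister: blister strip of tablets, 42 x 95 x 5 mm, lying in front of the steriliser; a bystander, origin at the centre of its underside

How it is judged:
By the outcome, as a careful person would: the job done as asked, in the order asked, and still so for the second after the job is handed in, with the robot touching nothing.
It also fails if it takes over 72 s, if anything falls off the work surface, if the arm or the gripper's body presses on something with over 40 N, if the wrist force passes 120 N, or if a joint passes its speed limit or range.

## Robot

A 6-joint arm with a two-finger parallel gripper is mounted at the origin on a cart in front of the work surface, level with it; the furniture and walls round the work are solid. World frame = base frame: x ahead of the robot, y to its left, z up, the work surface at z = 0. Lengths are in m, angles in rad, forces in N, time in s.
With the tool pointing down it reaches from about 0.275 to 0.85 m from the base axis. Payload 5.2 kg.
Tool frame: the origin (TCP) lies midway between the tips of the shut fingers; the grasp point (between the pads) lies ctrl.grasp_offset behind it (ctrl.grasp_offset is the distance from the TCP to the grasp point, in m); y points along the fingers, x is the direction in which the jaws open and shut, and the axes are right-handed (so a half turn about y gives the same grasp; the last joint's range is limited). The gripper opens to 85 mm and grips with 20 to 120 N. Pads are 22 mm wide; open, the fingers measure 114 mm over their backs; the gripper's body (76 mm by 85 mm) begins 54 mm behind the grasp point. The pads swing forward as they close: fully open they stand 13 mm farther back than shut.
Start: joints at [-1.505, 0.259, 1.535, -0, 1.348, -0.203], TCP at [0.146, -0.53, 0.231] pointing down, gripper open.
Joint ranges: [-3.14, 3.14], [-0.91, 2.08], [0.19, 2.58], [-1.22, 4.36], [0.22, 2.71], [-3.12, 3.12]. Speed limits (rad/s): [2.57, 2.57, 3.14, 3.14, 3.14, 3.14].

## Interface

Orientations are given as a unit quaternion [w, x, y, z].
In Python, from workcell import ctrl gives the robot as it stands.
- The arm moves only by the tool arm_command, never from a script. Its argument "commands" is a list that holds one entry, the list of rows, each a list of 6 numbers: the shift along the tool's x, y, z as a fraction of full scale, then the turn, a rotation vector about the tool's x, y, z as a fraction of full scale. A call has 1 to 20 rows; each row shifts and turns the pose as measured when the row begins, along the tool's axes as they then stand; what a row does not reach is not made up. Full scale, the value 1, is 50 mm for a shift and 0.1 rad for a turn. A row lasts 1/10 s, in which the tool goes at most 50 mm and 8.59 degrees, less where a joint would pass 70% of its speed; a pose out of reach is approached as far as the arm can. A call with a number of a shift or a turn outside -1 to 1 is refused whole. A call with a gripper value outside its range is refused whole. "grip" is the closure, from 0 (fully open) to 1 (shut), set as the call begins (left out, the last holds). The fingers move at their own pace and stop on an object; the grip force is fixed at half the most. Time passes only in rows, so rows that do not move let the fingers close. It gives the time, the measured TCP pose, the force and the opening at its end, in the units of the state.
- ctrl.get_obs(): the state, without advancing time (a new reading comes with each control period).
- ctrl.get_image(name): name is "scene" or "top" or "wrist"; returns the picture (420x560x3 uint8, red, green, blue); there is no depth.
- ctrl.get_calibration(name): a dict with "mtx" (3x3 intrinsics, pixels), "R" (3x3) and "t" (3): a world point X has camera coordinates R X + t. Camera axes: x right, y down, z forward; pixel columns grow to the right and rows downward; lengths in m; the calibration is good to about 2 mm. A picture is of the moment at which its call begins: read the wrist's pose just before it. get_calibration takes no time and is no camera call; for the wrist camera it gives the pose at the moment of the call.
- ctrl.job_done(): hands the job in, once; it reports no verdict.
The state is a dict: "time": time; "qpos": joint angles; "joint_vel": joint speeds; "tau": joint torques, N m; "tool_pos": TCP position; "eef_rot": TCP orientation; "contact_force": force on the tool from outside, world axes, zero at the start; "moment": the same for the moment, N m; "finger_gap": finger opening in m.
Only numpy, scipy, OpenCV 4.12 (cv2) and the standard library are available. Lean on these libraries where they do the work, as an engineer would, in place of code of your own. Each camera call takes 0.05 s, during which the arm holds its last target.

## Working session

There is one attempt and no reset: what is moved stays moved. The work goes in short steps, Python scripts to look and compute and a tool call to move; the robot and the scene stay as the last step left them, time stands still between calls to the robot, and variables do not carry over. Pictures are saved under pics/ and viewed, and the job is handed in when it is done.

Besides the shell and the picture viewer there is one more tool, called after "Call:" by a JSON object that holds its "api" and its "payload", one argument or row to a line. arm_command: Moves the arm, as the interface text tells. Shift numbers are shares of 50 mm and turn numbers shares of 0.1 rad, none past 1 either way. Its arguments: {"type":"object","properties":{"commands":{"type":"array"},"grip":{"type":"number"}},"required":["commands"]}

```bash
ls; mkdir -p pics; python3 - <<'E'
from workcell import ctrl
import cv2
o=ctrl.get_obs()
for k,v in o.items(): print(k,v)
print(ctrl.grasp_offset)
for n in ("scene","top","wrist"):
    c=ctrl.get_calibration(n); print(n,c)
for n in ("scene","top"):
    cv2.imwrite(f"pics/{n}0.png",ctrl.get_image(n)[:,:,::-1])
E
```

```text
pics
time 0.0
qpos [-1.50479482e+00  2.59330922e-01  1.53608521e+00  2.74890196e-05
  1.34795045e+00 -2.02816192e-01]
joint_vel [ 6.22404977e-04 -1.39832500e-03 -2.91171171e-04  7.38364026e-05
 -1.77957257e-05  8.99476847e-05]
tau [ 2.97242996e-04 -4.46032584e+01 -2.90579474e+01 -2.52309310e-04
  1.13096993e-02  1.87115006e-06]
tool_pos [ 0.1460646  -0.52972205  0.23048031]
eef_rot [ 0.56297007 -0.5620121   0.42889464 -0.42808466]
contact_force [0.41183767 0.4443567  0.49391882]
moment [ 0.01944733 -0.00450782 -0.04137094]
finger_gap 0.08536582230888426
0.0187
scene {'mtx': array([[504.39372025,   0.        , 282.06414506],
       [  0.        , 504.39372025, 210.99382604],
       [  0.        ,   0.        ,   1.        ]]), 'R': array([[ 0.73844853, -0.6741754 , -0.01346478],
       [-0.39519357, -0.41651765, -0.81873994],
       [ 0.54636601,  0.6099185 , -0.57400663]]), 't': array([-0.63895621,  0.12564823,  1.01248904])}
top {'mtx': array([[403.76056569,   0.        , 281.47073728],
       [  0.        , 403.76056569, 209.8568802 ],
       [  0.        ,   0.        ,   1.        ]]), 'R': array([[-0.02573698, -0.99965625,  0.00499961],
       [-0.99213474,  0.02492984, -0.12266687],
       [ 0.12250006, -0.00811736, -0.99243531]]), 't': array([-0.38780757,  0.52425898,  0.90330139])}
wrist {'mtx': array([[332.20368374,   0.        , 274.96882517],
       [  0.        , 332.20368374, 211.65894972],
       [  0.        ,   0.        ,   1.        ]]), 'R': array([[ 0.26513438, -0.96421044, -0.00140829],
       [-0.92958291, -0.25600002,  0.26521616],
       [-0.25608471, -0.0690088 , -0.96418795]]), 't': array([-0.54831755, -0.0353106 ,  0.37706221])}
```

View pics/scene0.png

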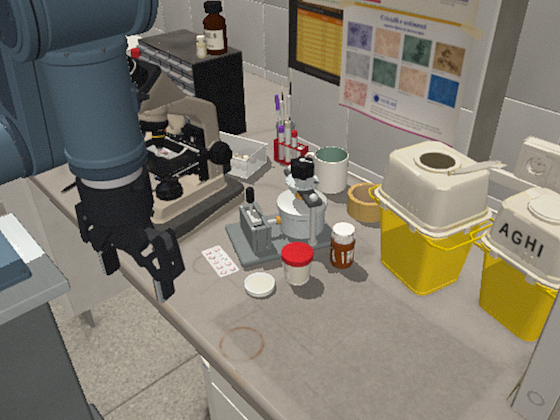

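View pics/top0.png

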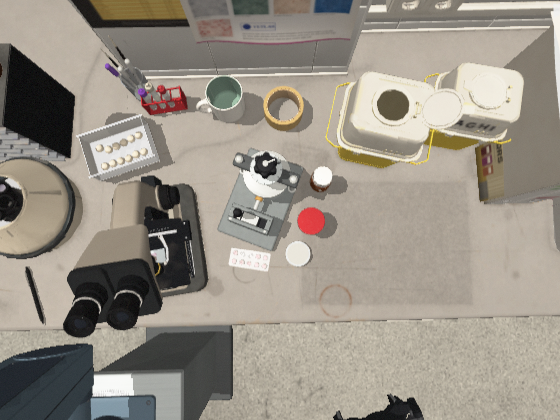

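The scene view shows the steriliser near (290,210), with the lever at its left notch at (250,195). In the top view the knob is at about (265,163), the gate at (250,215), the cup at (311,221), the petri dish at (298,254) and the blister strip at (250,259). I'll zoom in.

```bash
python3 - <<'E'
import cv2
a=cv2.imread("pics/top0.png")[135:285,190:350]; cv2.imwrite("pics/top0z.png",cv2.resize(a,(640,600),interpolation=cv2.INTER_CUBIC))
a=cv2.imread("pics/scene0.png")[140:300,190:370]; cv2.imwrite("pics/scene0z.png",cv2.resize(a,(675,600),interpolation=cv2.INTER_CUBIC))
E
```

```text
(no output)
```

View pics/top0z.png

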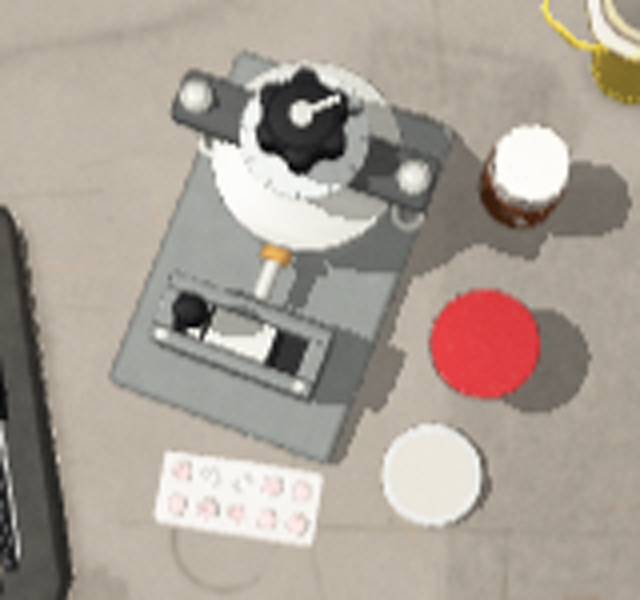

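View pics/scene0z.png

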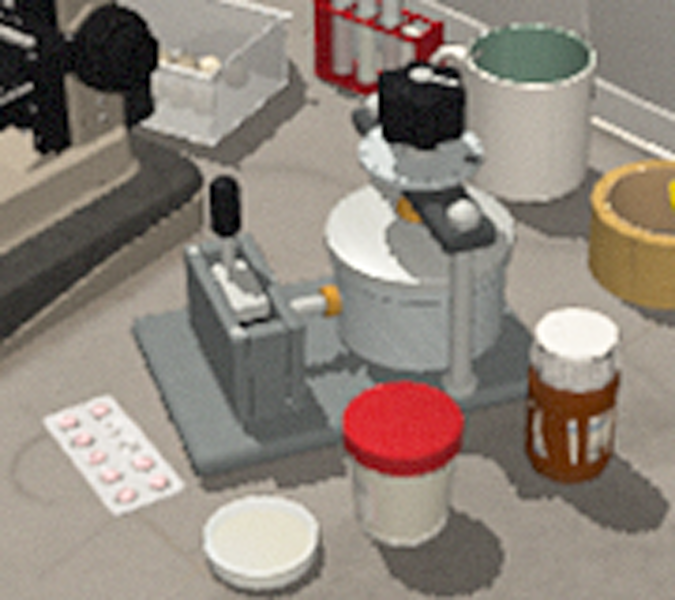

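```bash
cat > h.py <<'E'
import numpy as np, cv2
from workcell import ctrl
def cal(n): return ctrl.get_calibration(n)
def ray(c,uv,z):
    d=np.linalg.inv(c["mtx"])@np.array([uv[0],uv[1],1.]); d=c["R"].T@d; o=-c["R"].T@c["t"]
    return o+d*(z-o[2])/d[2]
def proj(c,X):
    p=c["mtx"]@(c["R"]@np.array(X)+c["t"]); return p[:2]/p[2]
def tri(c1,u1,c2,u2):
    P1=c1["mtx"]@np.c_[c1["R"],c1["t"]];P2=c2["mtx"]@np.c_[c2["R"],c2["t"]]
    X=cv2.triangulatePoints(P1,P2,np.array(u1,float).reshape(2,1),np.array(u2,float).reshape(2,1)); return (X[:3]/X[3]).ravel()
E
python3 - <<'E'
from h import *
a=cv2.imread("pics/top0.png"); t=cal("top"); s=cal("scene")
m=(a.max(2)<60).astype('u1'); 
n,l,st,ce=cv2.connectedComponentsWithStats(m)
for i in range(1,n):
    x,y,w,h,ar=st[i]
    if 225<ce[i][0]<300 and 140<ce[i][1]<235 and ar>15: print(ce[i],st[i])
z=lambda u,v:((u+.5)/4+189.5,(v+.5)/4+134.5)
k=ray(t,z(302,118),.180); print("knob",k)
# base corners z ~? and yoke bolts, base front corners
for nm,p,h in [("boltL",(196,97),.135),("boltR",(413,177),.135),("lever",(189,309),.129),("baseFL",(113,378),.015),("baseFR",(330,458),.015),("gateFL",(152,338),.075),("gateFR",(312,395),.075),("gateBL",(172,275),.075),("gateBR",(334,332),.075),("bartip",(338,99),.184),("barin",(302,112),.184)]:
    print(nm,ray(t,z(*p),h))
zs=lambda u,v:((u+.5)/3.75+189.5,(v+.5)/3.75+139.5)
print("knobtop scene/top tri",tri(t,z(302,115),s,zs(424,74)))
print("lever tri",tri(t,z(189,305),s,zs(224,183)))
E
```

```text
[265.17751479 165.68639053] [254 153  23  25 338]
[237.52941176 212.82352941] [233 208  11  10  68]
[261.19117647 222.88235294] [257 218  10  11  68]
knob [ 0.58816566 -0.36979691  0.18      ]
boltL [ 0.61162539 -0.31312325  0.135     ]
boltR [ 0.56616051 -0.42563632  0.135     ]
lever [ 0.50051238 -0.30747216  0.129     ]
baseFL [ 0.47463574 -0.25062305  0.015     ]
baseFR [ 0.42460138 -0.37695144  0.015     ]
gateFL [ 0.49145084 -0.28130616  0.075     ]
gateFR [ 0.45774258 -0.36889124  0.075     ]
gateBL [ 0.5262805  -0.29271728  0.075     ]
gateBR [ 0.49224594 -0.38178957  0.075     ]
bartip [ 0.59634418 -0.38787094  0.184     ]
barin [ 0.59022288 -0.36998036  0.184     ]
knobtop scene/top tri [ 0.58805463 -0.3692321   0.18306773]
lever tri [ 0.50096058 -0.30526247  0.12341895]
```

```bash
python3 - <<'E'
from h import *
from scipy.spatial.transform import Rotation as R
o=ctrl.get_obs(); q=o["eef_rot"]; r=R.from_quat([q[1],q[2],q[3],q[0]]); M=r.as_matrix(); print(M.round(3))
K=np.array([.5883,-.3696]); 
for k in range(6):
    # hollow world angle
    phi=np.radians(-71+30+60*k)
    # tool x along phi
    cur=np.arctan2(M[1,0],M[0,0]); d=(phi-cur+np.pi)%(2*np.pi)-np.pi  # ccw change
    dj1=np.arctan2(K[1],K[0])-o["qpos"][0]
    for extra in(-2*np.pi,0,2*np.pi):
        j6=o["qpos"][5]-(d+extra-dj1)
        print(round(np.degrees(phi)),"ccw turn",round(d+extra,3),"j6 if dec w/ ccw",round(j6,3))
t=cal("top")
w=cal("wrist"); print("cam", -w["R"].T@w["t"], "tcp",o["tool_pos"])
for f in np.linspace(0,1,6):
    for z in (0,.4): print(f,z,proj(t,[.588*f,-.37*f,z]).round())
E
```

```text
[[ 0.266 -0.     0.964]
 [-0.964  0.002  0.266]
 [-0.002 -1.     0.   ]]
-41 ccw turn -5.697 j6 if dec w/ ccw 6.438
-41 ccw turn 0.586 j6 if dec w/ ccw 0.155
-41 ccw turn 6.87 j6 if dec w/ ccw -6.129
19 ccw turn -4.65 j6 if dec w/ ccw 5.391
19 ccw turn 1.634 j6 if dec w/ ccw -0.893
19 ccw turn 7.917 j6 if dec w/ ccw -7.176
79 ccw turn -3.602 j6 if dec w/ ccw 4.343
79 ccw turn 2.681 j6 if dec w/ ccw -1.94
79 ccw turn 8.964 j6 if dec w/ ccw -8.223
139 ccw turn -8.838 j6 if dec w/ ccw 9.579
139 ccw turn -2.555 j6 if dec w/ ccw 3.296
139 ccw turn 3.728 j6 if dec w/ ccw -2.987
199 ccw turn -7.791 j6 if dec w/ ccw 8.532
199 ccw turn -1.508 j6 if dec w/ ccw 2.249
199 ccw turn 4.775 j6 if dec w/ ccw -4.034
259 ccw turn -6.744 j6 if dec w/ ccw 7.485
259 ccw turn -0.461 j6 if dec w/ ccw 1.202
259 ccw turn 5.822 j6 if dec w/ ccw -5.081
cam [ 0.20911565 -0.51174659  0.3722363 ] tcp [ 0.14606933 -0.52976634  0.23055024]
0.0 0 [108. 444.]
0.0 0.4 [-26. 589.]
0.2 0 [142. 388.]
0.2 0.4 [ 38. 486.]
0.4 0 [175. 334.]
0.4 0.4 [ 98. 389.]
0.6000000000000001 0 [207. 282.]
0.6000000000000001 0.4 [155. 297.]
0.8 0 [238. 231.]
0.8 0.4 [209. 211.]
1.0 0 [268. 182.]
1.0 0.4 [260. 128.]
```

```bash
python3 - <<'E'
import cv2
a=cv2.imread("pics/scene0.png")[0:260,0:280]; cv2.imwrite("pics/scene0a.png",cv2.resize(a,(646,600),interpolation=cv2.INTER_CUBIC))
from h import *
t=cal("top");s=cal("scene")
for uv in [(85,320),(127,312),(150,190),(170,195)]:
  for z in (.15,.2,.25,.3,.35,.4):
    X=ray(t,uv,z); print(uv,X.round(3),proj(s,X).round())
E
```

```text
(85, 320) [ 0.292 -0.01   0.15 ] [ 87. 160.]
(85, 320) [ 0.299 -0.034  0.2  ] [ 89. 142.]
(85, 320) [ 0.306 -0.057  0.25 ] [ 92. 122.]
(85, 320) [ 0.312 -0.081  0.3  ] [ 94. 101.]
(85, 320) [ 0.319 -0.104  0.35 ] [97. 78.]
(85, 320) [ 0.325 -0.128  0.4  ] [100.  53.]
(127, 312) [ 0.305 -0.092  0.15 ] [110. 172.]
(127, 312) [ 0.311 -0.11   0.2  ] [112. 153.]
(127, 312) [ 0.317 -0.129  0.25 ] [114. 132.]
(127, 312) [ 0.323 -0.147  0.3  ] [116. 110.]
(127, 312) [ 0.329 -0.166  0.35 ] [118.  85.]
(127, 312) [ 0.334 -0.185  0.4  ] [121.  59.]
(150, 190) [ 0.547 -0.133  0.15 ] [217. 141.]
(150, 190) [ 0.538 -0.149  0.2  ] [216. 125.]
(150, 190) [ 0.529 -0.165  0.25 ] [215. 106.]
(150, 190) [ 0.52  -0.181  0.3  ] [214.  87.]
(150, 190) [ 0.511 -0.197  0.35 ] [213.  65.]
(150, 190) [ 0.502 -0.213  0.4  ] [211.  42.]
(170, 195) [ 0.536 -0.174  0.15 ] [224. 149.]
(170, 195) [ 0.528 -0.188  0.2  ] [223. 132.]
(170, 195) [ 0.519 -0.201  0.25 ] [222. 113.]
(170, 195) [ 0.511 -0.215  0.3  ] [220.  92.]
(170, 195) [ 0.502 -0.228  0.35 ] [219.  70.]
(170, 195) [ 0.494 -0.242  0.4  ] [217.  46.]
```

View pics/scene0a.png

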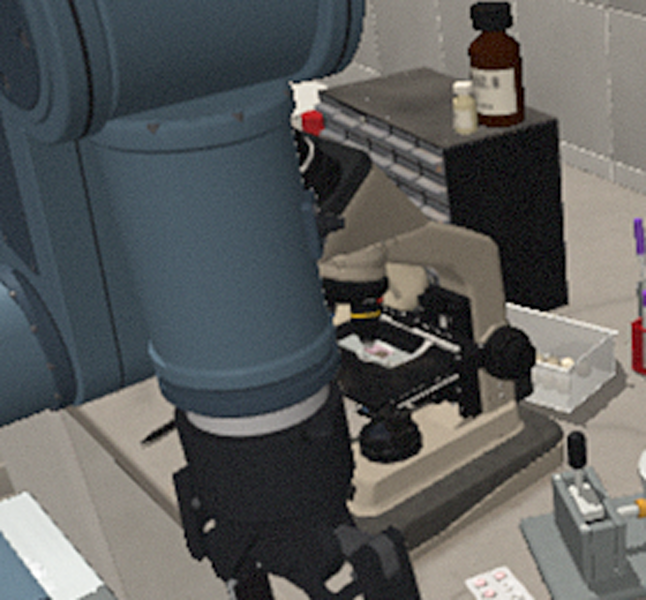

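Call:
{"api": "arm_command", "payload": {
  "commands": [
    [[-0.037,-0.06,0.47,0,0,0],[-0.037,-0.06,0.47,0,0,0],[-0.037,-0.06,0.47,0,0,0],[-0.037,-0.06,0.47,0,0,0],[-0.037,-0.06,0.47,0,0,0],[-0.037,-0.06,0.47,0,0,0],[-0.037,-0.06,0.47,0,0,0],[-0.037,-0.06,0.47,0,0,0],[-0.037,-0.06,0.47,0,0,0],[-0.037,-0.06,0.47,0,0,0]]
  ],
  "grip": 0
}}

```text
time: 1.1
tool_pos: [0.372, -0.4455, 0.2558]
eef_rot: [0.564, -0.559, 0.434, -0.426]
contact_force: [0.0, 0.3, -0.6]
finger_gap: 0.0856
```

```bash
python3 - <<'E'
from h import *
o=ctrl.get_obs(); print(o["time"],o["tool_pos"],o["qpos"].round(3),o["contact_force"].round(2))
cv2.imwrite("pics/scene1.png",ctrl.get_image("scene")[:,:,::-1])
cv2.imwrite("pics/top1.png",ctrl.get_image("top")[:,:,::-1])
E
```

```text
1.1 [ 0.37200901 -0.44550609  0.25578418] [-1.068  0.307  1.409  0.002  1.439  0.24 ] [ 0.01  0.3  -0.62]
```

View pics/scene1.png

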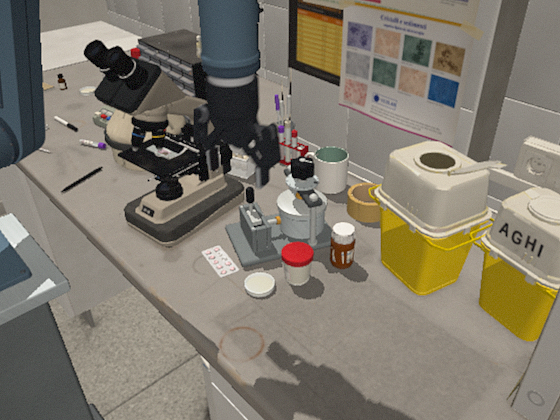

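View pics/top1.png

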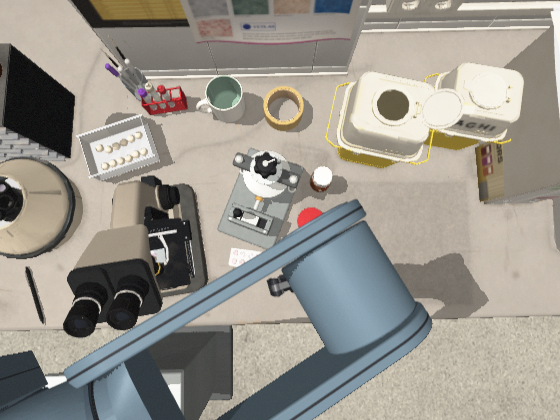

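The microscope is about 0.38 m tall, and the forearm passes well above it. The scene is undisturbed. I'll go on to a point above the knob.

Call:
{"api": "arm_command", "payload": {
  "commands": [
    [[-0.031,0,0.457,0,0,0],[-0.031,0,0.457,0,0,0],[-0.031,0,0.457,0,0,0],[-0.031,0,0.457,0,0,0],[-0.031,0,0.457,0,0,0],[-0.031,0,0.457,0,0,0],[-0.031,0,0.457,0,0,0],[-0.031,0,0.457,0,0,0],[-0.031,0,0.457,0,0,0],[-0.031,0,0.457,0,0,0],[0,0,0,0,-1,0],[0,0,0,0,-1,0],[0,0,0,0,-1,0],[0,0,0,0,-1,0],[0,0,0,0,-1,0],[0,0,0,0,-1,0],[0,0,0,0,-1,0],[0,0,0,0,-1,0],[0,0,0,0,-1,0],[0,0,0,0,-1,0]]
  ]
}}

```text
time: 3.2
tool_pos: [0.5826, -0.3754, 0.2403]
eef_rot: [0.708, -0.693, 0.108, -0.085]
contact_force: [0.1, -1.5, 0.5]
finger_gap: 0.0855
```

Call:
{"api": "arm_command", "payload": {
  "commands": [
    [[0,0,0,0,-1,0],[0,0,0,0,-1,0],[0,0,0,0,-1,0],[0,0,0,0,-1,0],[0,0,0,0,-1,0],[0,0,0,0,-1,0],[0,0,0,0,-1,0],[0,0,0,0,-1,0],[0,0,0,0,-1,0],[0,0,0,0,-1,0],[0,0,0,0,-1,0],[0,0,0,0,-1,0],[0,0,0,0,-1,0],[0,0,0,0,-1,0],[0,0,0,0,-1,0],[0,0,0,0,-1,0],[0,0,0,0,-0.5,0],[0,0,0,0,0,0]]
  ]
}}

```text
time: 5.0
tool_pos: [0.5653, -0.3861, 0.2268]
eef_rot: [0.553, -0.51, -0.46, 0.471]
contact_force: [-0.6, -0.0, 0.0]
finger_gap: 0.0854
```

```bash
cat >> h.py <<'E'
from scipy.spatial.transform import Rotation as Ro
def st():
    o=ctrl.get_obs(); q=o["eef_rot"]; M=Ro.from_quat([q[1],q[2],q[3],q[0]]).as_matrix()
    print("t",round(o["time"],2),"tcp",o["tool_pos"].round(4),"yawx",round(np.degrees(np.arctan2(M[1,0],M[0,0])),2),"down",M[:,1].round(4),"q",o["qpos"].round(3),"F",o["contact_force"].round(2),"M",o["moment"].round(3),"gap",round(o["finger_gap"],4))
    return o,M
def shot(n,f,crop=None,sc=1):
    a=ctrl.get_image(n)[:,:,::-1]; cv2.imwrite("pics/"+f+"_full.png",a)
    if crop: a=a[crop[1]:crop[3],crop[0]:crop[2]]
    a=cv2.resize(a,None,fx=sc,fy=sc,interpolation=cv2.INTER_CUBIC); cv2.imwrite("pics/"+f+".png",a)
def rel(P,M,o): # offset of P from TCP in tool axes (mm)
    return (M.T@(np.array(P)-o["tool_pos"])*1000).round(1)
E
python3 - <<'E'
from h import *
o,M=st()
print(rel([.5883,-.3696,.1493],M,o))
c=cal("wrist"); print(proj(c,[.5883,-.3696,.184]))
shot("wrist","w2"); 
E
```

```text
t 5.0 tcp [ 0.5653 -0.3861  0.2268] yawx 82.41 down [-0.0528  0.036  -0.998 ] q [-0.757  0.55   1.108 -0.01   1.547 -2.195] F [-0.63 -0.04  0.04] M [ 0.031 -0.078  0.026] gap 0.0854
[ 17.1  76.7 -25.1]
[304.79070878 277.33125816]
```

View pics/w2.png

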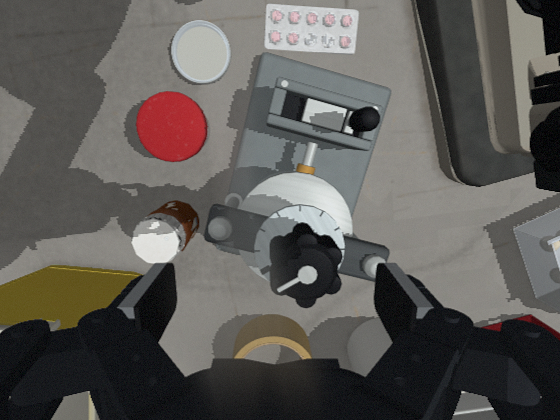

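```bash
cat >> h.py <<'E'
def toalign(P,yawdeg):
    """shift (tool axes, fractions*50mm) and rotvec (fraction of .1rad) to reach P with tool x at yaw, y down"""
    o,M=st(); a=np.radians(yawdeg); x=np.array([np.cos(a),np.sin(a),0]); y=np.array([0,0,-1.]); z=np.cross(x,y)
    T=np.c_[x,y,z]; rv=Ro.from_matrix(M.T@T).as_rotvec()
    print("shift",(M.T@(np.array(P)-o["tool_pos"])/.05).round(3),"turn",(rv/.1).round(3))
E
python3 - <<'E'
from h import *
c=cal("wrist")
P0=ray(c,(307,273),.184); P1=ray(c,(278,290),.184); print(P0,P1,np.degrees(np.arctan2(*(P1-P0)[1::-1])))
for n,p,h in [("grip",(367,117),.129),("bl",(219,229),.135),("br",(373,266),.135),("g1",(389,88+3),.075),("g2",(283,79),.075)]: print(n,ray(c,p,h))
a=cv2.imread("pics/w2.png")[200:320,240:380]; cv2.imwrite("pics/w2z.png",cv2.resize(a,None,fx=5,fy=5,interpolation=cv2.INTER_CUBIC))
toalign([.5883,-.3696,.2268],79)
E
```

```text
[ 0.58564013 -0.36802604  0.184     ] [ 0.59402057 -0.38683225  0.184     ] -65.98126353030734
grip [ 0.49823968 -0.30816525  0.129     ]
bl [ 0.56307583 -0.42460252  0.135     ]
br [ 0.60840701 -0.31377481  0.135     ]
g1 [ 0.47784342 -0.27129971  0.075     ]
g2 [ 0.4564881  -0.36015524  0.075     ]
t 5.05 tcp [ 0.5652 -0.3861  0.2267] yawx 82.32 down [-0.0529  0.0361 -0.9979] q [-0.757  0.55   1.108 -0.01   1.547 -2.194] F [-0.71 -0.42 -0.  ] M [-0.032 -0.05   0.038] gap 0.0849
shift [ 0.388 -0.014 -0.414] turn [-0.581  0.587  0.271]
```

View pics/w2z.png

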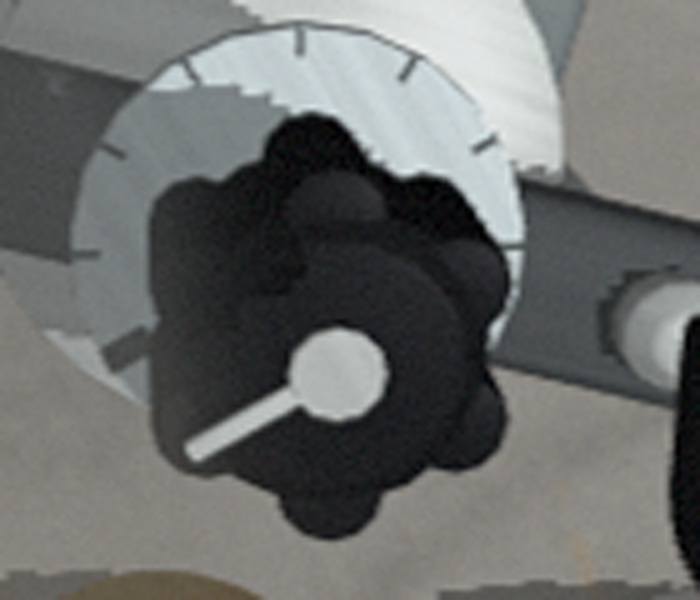

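```bash
python3 - <<'E'
from h import *
c=cal("wrist")
P0=ray(c,(307.5,274.9),.185); P1=ray(c,(277.9,290.9),.185); print(P0,P1,np.degrees(np.arctan2(*(P1-P0)[1::-1])))
# collar disc centre z .138: ellipse extents; mark
f=lambda u,v:((u+.5)/5+239.5,(v+.5)/5+199.5)
Cm=ray(c,f(125,348),.138); print(Cm)
ts=[ray(c,f(*p),.138) for p in [(300,25),(524,245),(72,255)]]
A=np.array([[2*t[0],2*t[1],1] for t in ts]); s=np.linalg.solve(A,[t[0]**2+t[1]**2 for t in ts]); print("collar c",s[:2],"r",np.sqrt(s[2]+s[0]**2+s[1]**2))
print(np.degrees(np.arctan2(Cm[1]-s[1],Cm[0]-s[0])))
toalign([.587,-.369,.2268],83)
E
```

```text
[ 0.58646408 -0.36794044  0.185     ] [ 0.59412005 -0.38694414  0.185     ] -68.05711274543293
[ 0.59777407 -0.39572271  0.138     ]
collar c [ 0.58589114 -0.36808319] r 0.03352433722240237
-66.73590651422833
t 5.05 tcp [ 0.5652 -0.3861  0.2267] yawx 82.32 down [-0.0529  0.0361 -0.9979] q [-0.757  0.55   1.108 -0.01   1.547 -2.194] F [-0.71 -0.42 -0.  ] M [-0.032 -0.05   0.038] gap 0.0849
shift [ 0.397 -0.012 -0.386] turn [-0.571 -0.111  0.291]
```

Call:
{"api": "arm_command", "payload": {
  "commands": [
    [[0.2,0,-0.2,-0.29,0,0.14],[0.2,0,-0.19,-0.28,0,0.14],[0,0,0,0,0,0],[0,0,0,0,0,0]]
  ]
}}

```text
time: 5.45
tool_pos: [0.5856, -0.3703, 0.2248]
eef_rot: [0.535, -0.533, -0.463, 0.464]
contact_force: [0.3, 0.2, 0.4]
finger_gap: 0.0855
```

```bash
python3 - <<'E'
from h import *
toalign([.587,-.369,.1493],82)
E
```

```text
t 5.45 tcp [ 0.5856 -0.3703  0.2248] yawx 81.92 down [-1.8e-03  9.0e-04 -1.0e+00] q [-7.240e-01  5.240e-01  1.153e+00 -1.000e-03  1.466e+00 -2.154e+00] F [0.34 0.25 0.36] M [0.007 0.038 0.042] gap 0.0855
shift [ 0.029  1.51  -0.027] turn [-0.019 -0.014  0.006]
```

Call:
{"api": "arm_command", "payload": {
  "commands": [
    [[0.03,0.4,-0.03,0,0,0],[0,0.4,0,0,0,0],[0,0.4,0,0,0,0],[0,0.35,0,0,0,0],[0,0,0,0,0,0],[0,0,0,0,0,0]]
  ]
}}

```text
time: 6.05
tool_pos: [0.5849, -0.3735, 0.146]
eef_rot: [0.536, -0.534, -0.461, 0.463]
contact_force: [-0.3, -0.3, 0.5]
finger_gap: 0.0853
```

```bash
python3 - <<'E'
from h import *
toalign([.587,-.369,.146],82)
shot("wrist","w3")
E
```

```text
t 6.05 tcp [ 0.5849 -0.3735  0.146 ] yawx 81.59 down [-4.4e-03 -3.0e-04 -1.0e+00] q [-0.727  0.576  1.26  -0.003  1.309 -2.15 ] F [-0.34 -0.35  0.54] M [ 0.068  0.01  -0.049] gap 0.0853
shift [ 0.095  0.001 -0.028] turn [-0.043 -0.072 -0.009]
```

View pics/w3.png

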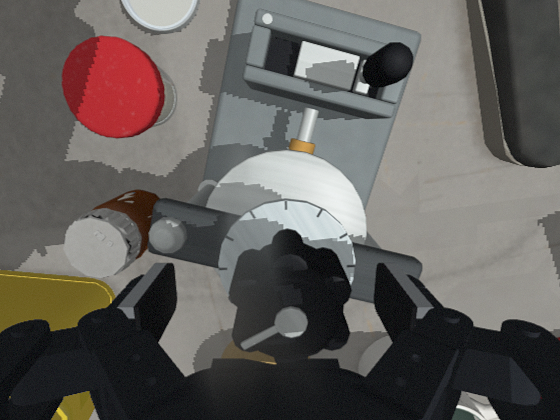

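Call:
{"api": "arm_command", "payload": {
  "commands": [
    [[0.1,0,-0.03,-0.04,-0.07,0],[0,0,0,0,0,0]]
  ]
}}

```text
time: 6.3
tool_pos: [0.5877, -0.3694, 0.148]
eef_rot: [-0.533, 0.535, 0.464, -0.464]
contact_force: [-0.8, 0.1, -0.1]
finger_gap: 0.0853
```

Call:
{"api": "arm_command", "payload": {
  "commands": [
    [[0,0,0,0,0,0],[0,0,0,0,0,0],[0,0,0,0,0,0],[0,0,0,0,0,0],[0,0,0,0,0,0],[0,0,0,0,0,0],[0,0,0,0,0,0]]
  ],
  "grip": 1
}}

```text
time: 7.0
tool_pos: [0.5888, -0.3685, 0.1509]
eef_rot: [-0.532, 0.536, 0.465, -0.463]
contact_force: [-0.4, 0.8, 0.8]
finger_gap: 0.0437
```

```bash
python3 - <<'E'
from h import *
toalign([.587,-.369,.146],82)
shot("wrist","w4",(200,180,380,360),3.3)
E
```

```text
t 7.0 tcp [ 0.5888 -0.3685  0.1509] yawx 82.02 down [ 0.0049 -0.0033 -1.    ] q [-7.200e-01  5.680e-01  1.262e+00  1.000e-03  1.306e+00 -2.151e+00] F [-0.43  0.8   0.81] M [ 0.136 -0.045 -0.   ] gap 0.0437
shift [-0.016  0.098  0.036] turn [ 0.053  0.004 -0.025]
```

View pics/w4.png

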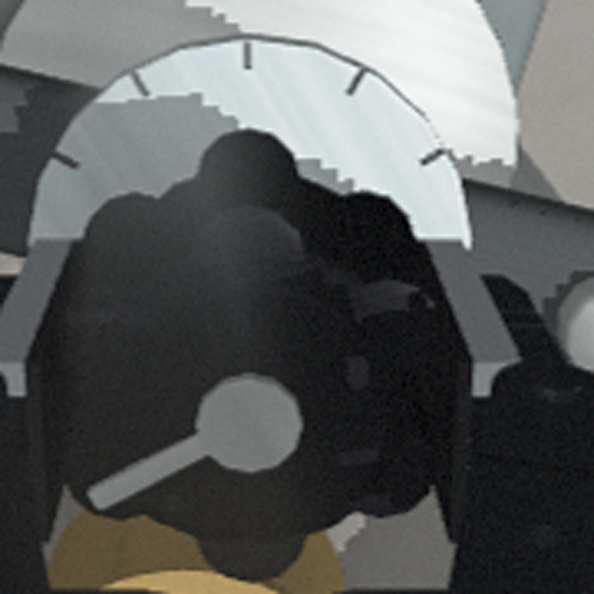

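Call:
{"api": "arm_command", "payload": {
  "commands": [
    [[0,0.05,0,0,0.5,0],[0,0.01,0,0,0.8,0],[0,0.01,0,0,0.8,0],[0,0.01,0,0,0.8,0],[0,0.01,0,0,0.8,0],[0,0.01,0,0,0.8,0]]
  ]
}}

```text
time: 7.65
tool_pos: [0.5888, -0.3686, 0.1509]
eef_rot: [-0.623, 0.629, 0.33, -0.328]
contact_force: [-0.9, 1.9, 3.2]
finger_gap: 0.0435
```

```bash
python3 - <<'E'
from h import *
toalign([.588,-.369,.148],82-40)
E
```

```text
t 7.65 tcp [ 0.5888 -0.3686  0.1509] yawx 55.45 down [ 0.0062 -0.006  -1.    ] q [-0.719  0.566  1.265 -0.     1.302 -1.687] F [-0.9   1.87  3.19] M [0.128 0.219 0.138] gap 0.0435
shift [-0.015  0.057  0.009] turn [ 0.086  2.347 -0.004]
```

Call:
{"api": "arm_command", "payload": {
  "commands": [
    [[0,0.01,0,0.03,0.8,0],[0,0.01,0,0.03,0.8,0],[0,0.01,0,0.02,0.8,0],[0,0.01,0,0,0.8,0],[0,0.01,0,0,0.8,0],[0,0.01,0,0,0.8,0],[0,0.01,0,0,0.8,0]]
  ]
}}

```text
time: 8.35
tool_pos: [0.5886, -0.3687, 0.1509]
eef_rot: [-0.693, 0.695, 0.136, -0.136]
contact_force: [-0.9, 1.7, 3.0]
finger_gap: 0.0437
```

```bash
python3 - <<'E'
from h import *
toalign([.588,-.369,.148],82-80)
E
```

```text
t 8.35 tcp [ 0.5886 -0.3687  0.1509] yawx 22.19 down [ 1.0e-04 -3.1e-03 -1.0e+00] q [-0.719  0.57   1.258 -0.002  1.311 -1.105] F [-0.88  1.7   3.04] M [0.134 0.266 0.215] gap 0.0437
shift [-0.012  0.057 -0.001] turn [ 0.031  3.524 -0.005]
```

Call:
{"api": "arm_command", "payload": {
  "commands": [
    [[0,0.01,0,0,0.6,0],[0,0.01,0,0,0.6,0],[0,0.01,0,0,0.6,0],[0,0,0,0,0,0]]
  ]
}}

```text
time: 8.75
tool_pos: [0.5885, -0.3687, 0.1509]
eef_rot: [-0.702, 0.705, 0.07, -0.071]
contact_force: [0.4, 0.8, -0.0]
finger_gap: 0.0436
```

```bash
python3 - <<'E'
from h import *
toalign([.588,-.369,.148],82-80)
shot("wrist","w5",(140,120,420,360),2.5)
E
```

```text
t 8.75 tcp [ 0.5885 -0.3687  0.1509] yawx 11.45 down [ 2.0e-04 -4.3e-03 -1.0e+00] q [-0.718  0.569  1.259 -0.003  1.31  -0.917] F [ 0.43  0.81 -0.04] M [ 0.045  0.051 -0.005] gap 0.0436
shift [-0.01   0.058 -0.004] turn [ 0.043  1.649 -0.003]
```

View pics/w5.png

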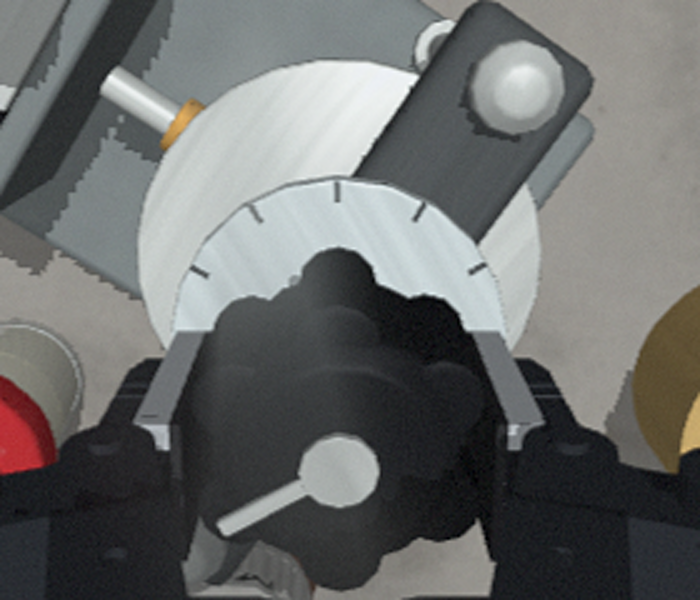

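Call:
{"api": "arm_command", "payload": {
  "commands": [
    [[0,0.01,0,0.01,0.7,0],[0,0.01,0,0.01,0.7,0],[0,0.01,0,0.01,0.7,0],[0,0.01,0,0,0.7,0],[0,0,0,0,0,0]]
  ]
}}

```text
time: 9.3
tool_pos: [0.5883, -0.3687, 0.1509]
eef_rot: [-0.706, 0.707, -0.028, 0.028]
contact_force: [-0.7, 1.3, -0.7]
finger_gap: 0.0442
```

```bash
python3 - <<'E'
from h import *
toalign([.588,-.369,.148],82-80)
E
```

```text
t 9.3 tcp [ 0.5883 -0.3687  0.1509] yawx -4.5 down [-2.0e-04 -2.2e-03 -1.0e+00] q [-0.719  0.57   1.258 -0.002  1.312 -0.64 ] F [-0.73  1.32 -0.71] M [ 0.03   0.141 -0.098] gap 0.0442
shift [-0.006  0.058 -0.007] turn [ 2.200e-02 -1.134e+00 -1.000e-03]
```

Call:
{"api": "arm_command", "payload": {
  "commands": [
    [[0,0.01,0,0,0.7,0],[0,0.01,0,0,0.7,0],[0,0.01,0,0,0.7,0],[0,0,0,0,0,0]]
  ]
}}

```text
time: 9.7
tool_pos: [0.5883, -0.3686, 0.1509]
eef_rot: [-0.699, 0.701, -0.099, 0.1]
contact_force: [-0.3, 1.1, 0.2]
finger_gap: 0.0439
```

```bash
python3 - <<'E'
from h import *
toalign([.588,-.369,.148],82-80)
E
```

```text
t 9.7 tcp [ 0.5883 -0.3686  0.1509] yawx -16.17 down [-1.e-04 -3.e-03 -1.e+00] q [-0.719  0.57   1.258 -0.002  1.312 -0.436] F [-0.33  1.1   0.19] M [ 0.126  0.148 -0.105] gap 0.0439
shift [-0.003  0.058 -0.008] turn [ 3.000e-02 -3.171e+00  2.000e-03]
```

Call:
{"api": "arm_command", "payload": {
  "commands": [
    [[0,0.01,0,0,0.7,0],[0,0.01,0,0,0.7,0],[0,0.01,0,0,0.7,0],[0,0,0,0,0,0]]
  ]
}}

```text
time: 10.1
tool_pos: [0.5882, -0.3686, 0.1509]
eef_rot: [-0.685, 0.688, -0.168, 0.169]
contact_force: [0.1, 1.8, 1.1]
finger_gap: 0.0439
```

```bash
python3 - <<'E'
from h import *
toalign([.588,-.369,.148],82-80)
E
```

```text
t 10.1 tcp [ 0.5882 -0.3686  0.1509] yawx -27.58 down [-0.     -0.0037 -1.    ] q [-0.719  0.569  1.259 -0.003  1.311 -0.236] F [0.05 1.84 1.06] M [0.065 0.308 0.143] gap 0.0439
shift [-0.     0.058 -0.009] turn [ 0.037 -5.163  0.008]
```

Call:
{"api": "arm_command", "payload": {
  "commands": [
    [[0,0.01,0,0.01,0.7,0],[0,0.01,0,0.01,0.7,0],[0,0,0,0,0,0]]
  ]
}}

```text
time: 10.4
tool_pos: [0.5882, -0.3686, 0.1509]
eef_rot: [-0.674, 0.675, -0.212, 0.213]
contact_force: [0.1, 0.5, 0.8]
finger_gap: 0.0438
```

```bash
python3 - <<'E'
from h import *
toalign([.588,-.369,.148],82-80)
E
```

```text
t 10.4 tcp [ 0.5882 -0.3686  0.1509] yawx -34.96 down [ 9.0e-04 -2.6e-03 -1.0e+00] q [-7.190e-01  5.690e-01  1.260e+00 -1.000e-03  1.311e+00 -1.090e-01] F [0.11 0.5  0.81] M [0.127 0.28  0.28 ] gap 0.0438
shift [ 0.002  0.058 -0.009] turn [ 0.023 -6.45   0.016]
```

Call:
{"api": "arm_command", "payload": {
  "commands": [
    [[0,0.01,0,0,0.7,0],[0,0.01,0,0,0.7,0],[0,0,0,0,0,0]]
  ]
}}

```text
time: 10.7
tool_pos: [0.5881, -0.3685, 0.1509]
eef_rot: [-0.658, 0.66, -0.255, 0.256]
contact_force: [-0.6, 0.3, 1.3]
finger_gap: 0.0435
```

```bash
python3 - <<'E'
from h import *
toalign([.588,-.369,.148],82-80)
shot("wrist","w6",(140,120,420,360),2.5)
E
```

```text
t 10.7 tcp [ 0.5881 -0.3685  0.1509] yawx -42.31 down [ 8.0e-04 -3.2e-03 -1.0e+00] q [-0.719  0.569  1.26  -0.002  1.31   0.02 ] F [-0.63  0.35  1.35] M [0.205 0.377 0.365] gap 0.0435
shift [ 0.004  0.057 -0.009] turn [ 0.028 -7.733  0.019]
```

View pics/w6.png

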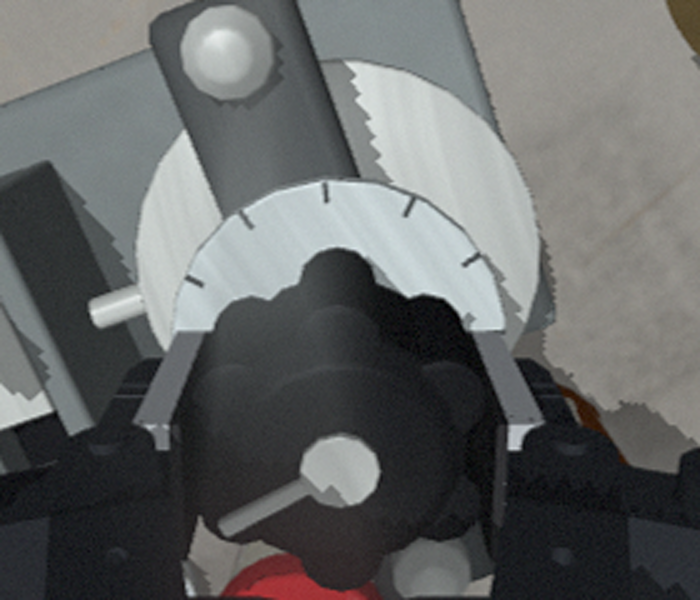

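The collar tick has moved from (337,190) to (326,190) relative to the hand, about 4°. That is the clutch's first soft give, so I'll continue in small steps.

Call:
{"api": "arm_command", "payload": {
  "commands": [
    [[0,0.01,0,0,0.7,0],[0,0.01,0,0,0.7,0],[0,0,0,0,0,0]]
  ]
}}

```text
time: 11.05
tool_pos: [0.5881, -0.3685, 0.1509]
eef_rot: [-0.64, 0.643, -0.297, 0.298]
contact_force: [-1.0, 0.9, 1.7]
finger_gap: 0.0441
```

```bash
python3 - <<'E'
from h import *
toalign([.588,-.369,.148],82-80)
shot("wrist","w7",(140,120,420,360),2.5)
E
```

```text
t 11.05 tcp [ 0.5881 -0.3685  0.1509] yawx -49.74 down [ 8.0e-04 -3.7e-03 -1.0e+00] q [-0.719  0.569  1.26  -0.002  1.31   0.15 ] F [-0.97  0.94  1.71] M [0.21  0.358 0.404] gap 0.0441
shift [ 0.006  0.057 -0.009] turn [ 0.032 -9.03   0.023]
```

View pics/w7.png

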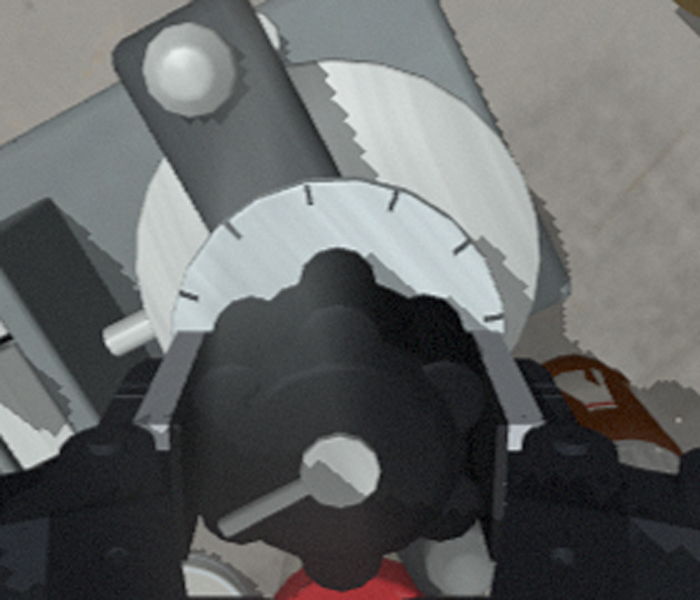

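Call:
{"api": "arm_command", "payload": {
  "commands": [
    [[0,0.01,0,0.01,0.7,0],[0,0.01,0,0.01,0.7,0],[0,0.01,0,0.01,0.7,0],[0,0,0,0,0,0]]
  ]
}}

```text
time: 11.5
tool_pos: [0.5882, -0.3684, 0.1509]
eef_rot: [-0.609, 0.609, -0.358, 0.361]
contact_force: [-1.0, 1.1, 1.1]
finger_gap: 0.0439
```

```bash
python3 - <<'E'
from h import *
toalign([.588,-.369,.148],82-80)
shot("wrist","w8",(140,120,420,360),2.5)
E
```

```text
t 11.5 tcp [ 0.5882 -0.3684  0.1509] yawx -61.19 down [ 0.0036 -0.0025 -1.    ] q [-0.72   0.567  1.262  0.     1.308  0.348] F [-1.04  1.14  1.09] M [0.261 0.384 0.398] gap 0.0439
shift [ 0.009  0.059 -0.009] turn [ 5.0000e-03 -1.1029e+01  4.6000e-02]
```

View pics/w8.png

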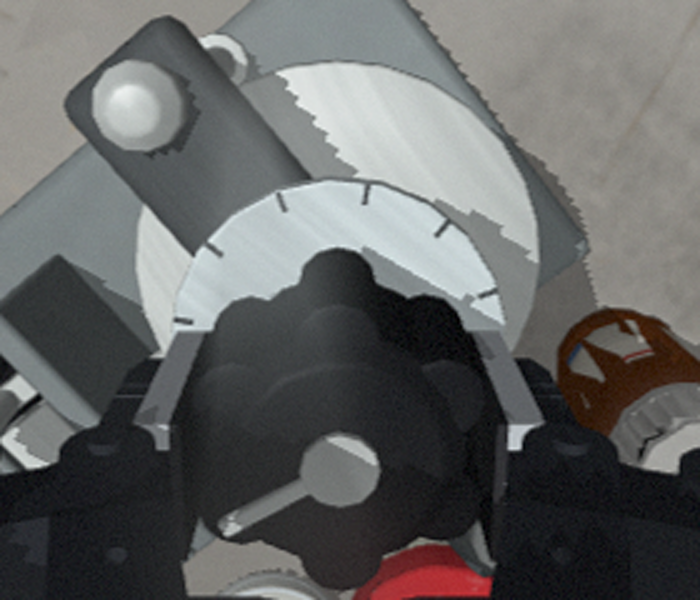

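The tick moved a further 26 px (about 0.18 of a 0.20 rad turn) and the torque stayed flat at 0.40 N m. The clutch is slipping and the collar is standing still, so I stop here and release.

Call:
{"api": "arm_command", "payload": {
  "commands": [
    [[0,0,0,0,0,0],[0,0,0,0,0,0],[0,0,0,0,0,0],[0,0,0,0,0,0],[0,0,0,0,0,0],[0,0,0,0,0,0],[0,0,0,0,0,0]]
  ],
  "grip": 0
}}

```text
time: 12.25
tool_pos: [0.5883, -0.3693, 0.1485]
eef_rot: [0.61, -0.61, 0.357, -0.359]
contact_force: [1.0, -0.2, 0.1]
finger_gap: 0.0853
```

```bash
python3 - <<'E'
from h import *
o,M=st()
shot("wrist","w9")
E
```

```text
t 12.25 tcp [ 0.5883 -0.3693  0.1485] yawx -60.82 down [ 0.0034 -0.002  -1.    ] q [-7.210e-01  5.710e-01  1.263e+00  1.000e-03  1.304e+00  3.400e-01] F [ 0.96 -0.24  0.12] M [-0.043 -0.031 -0.041] gap 0.0853
```

View pics/w9.png

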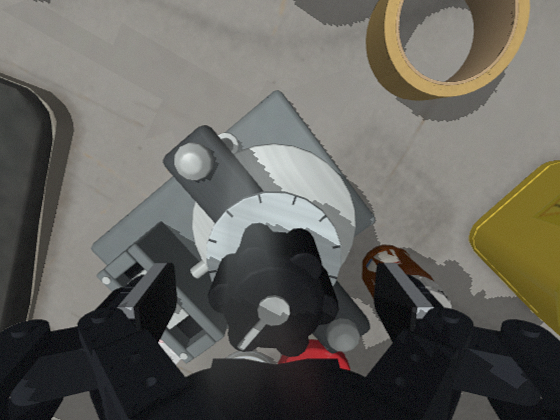

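Call:
{"api": "arm_command", "payload": {
  "commands": [
    [[0,-0.4,0,0,0,0],[0,-0.4,0,0,0,0],[0,-0.4,0,0,0,0],[0,-0.4,0,0,0,0],[0,-0.4,0,0,0,0],[0,0,0,0,-1,0],[0,0,0,0,-1,0],[0,0,0,0,-1,0],[0,0,0,0,-1,0],[0,0,0,0,-1,0],[0,0,0,0,-1,0],[0,0,0,0,-1,0],[0,0,0,0,-1,0],[0,0,0,0,-1,0],[0,0,0,0,-1,0],[0,0,0,0,-1,0],[0,0,0,0,-1,0]]
  ]
}}

```text
time: 14.0
tool_pos: [0.5879, -0.3687, 0.2539]
eef_rot: [-0.703, 0.705, 0.068, -0.065]
contact_force: [-0.1, 0.2, -0.8]
finger_gap: 0.0856
```

```bash
python3 - <<'E'
from h import *
toalign([.4993,-.3075,.2],68.4)
E
```

```text
t 14.0 tcp [ 0.5879 -0.3687  0.2539] yawx 10.76 down [ 0.0048 -0.0031 -1.    ] q [-7.210e-01  5.090e-01  1.109e+00  1.000e-03  1.518e+00 -9.090e-01] F [-0.05  0.19 -0.77] M [-0.015 -0.066  0.007] gap 0.0856
shift [-1.517  1.066  1.537] turn [  0.056 -10.061   0.018]
```

Call:
{"api": "arm_command", "payload": {
  "commands": [
    [[-0.25,0,0.25,0,0,0],[-0.25,0,0.25,0,0,0],[-0.25,0,0.25,0,0,0],[-0.25,0,0.25,0,0,0],[-0.25,0,0.25,0,0,0],[-0.25,0,0.25,0,0,0],[0,0,0,0,-1,0],[0,0,0,0,-1,0],[0,0,0,0,-1,0],[0,0,0,0,-1,0],[0,0,0,0,-1,0],[0,0,0,0,-1,0],[0,0,0,0,-1,0],[0,0,0,0,-1,0],[0,0,0,0,-1,0],[0,0,0,0,-1,0],[0,0,0,0,-0.3,0],[0,0,0,0,0,0]]
  ]
}}

```text
time: 15.8
tool_pos: [0.4961, -0.306, 0.2556]
eef_rot: [-0.567, 0.574, 0.419, -0.417]
contact_force: [-0.0, 0.3, -0.6]
finger_gap: 0.0855
```

```bash
python3 - <<'E'
from h import *
c=cal("wrist")
toalign([.4993,-.3075,.2],68.4)
print(proj(c,[.4993,-.3075,.129]),proj(c,[.4993,-.3075,.093]))
shot("wrist","w10"); shot("top","t10",(190,135,350,285),4)
E
```

```text
t 15.8 tcp [ 0.4961 -0.306   0.2556] yawx 72.51 down [ 0.0086 -0.0065 -0.9999] q [-7.450e-01  2.970e-01  1.424e+00  1.000e-03  1.411e+00 -2.010e+00] F [-0.02  0.35 -0.57] M [-0.06  -0.009 -0.014] gap 0.0855
shift [-0.004  1.112 -0.059] turn [ 0.103  0.718 -0.033]
[275.2960037  208.48247286] [275.42705049 198.32187159]
```

View pics/w10.png

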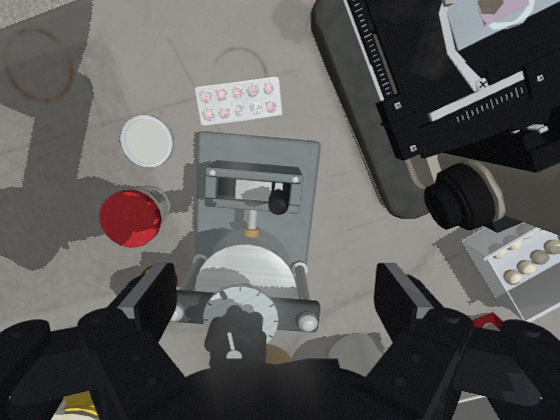

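```bash
python3 - <<'E'
from h import *
a=cv2.imread("pics/w10.png")[150:270,190:330]; cv2.imwrite("pics/w10z.png",cv2.resize(a,None,fx=5,fy=5,interpolation=cv2.INTER_CUBIC))
E
```

```text
(no output)
```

View pics/w10z.png

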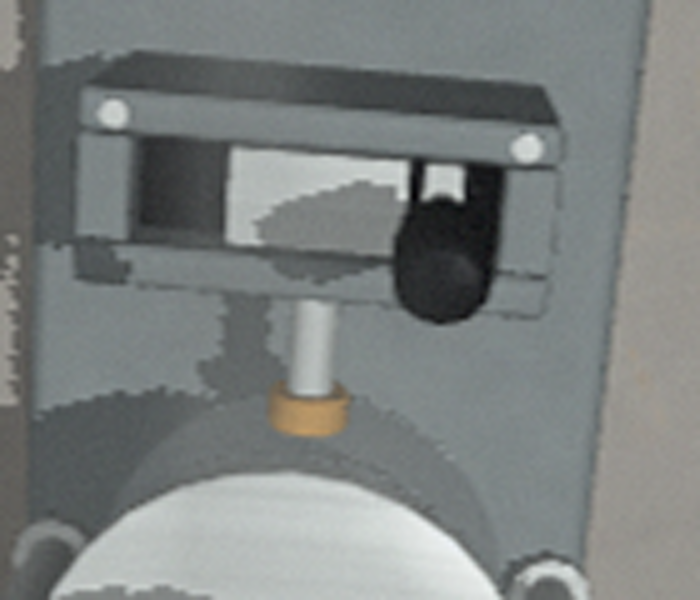

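View pics/t10_full.png

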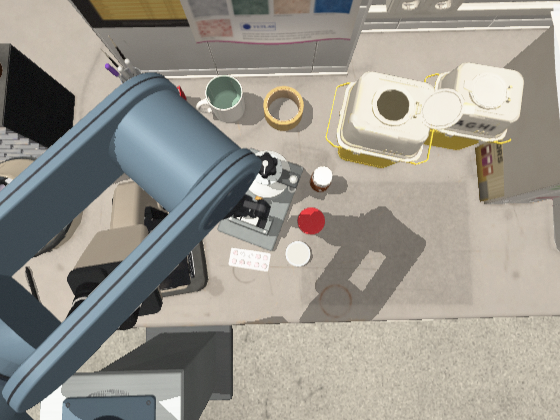

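```bash
python3 - <<'E'
from h import *
s=cal("scene")
for z in (.23,.3,.35,.4,.45,.5,.55,.6,.65): print(z,proj(s,[.146,-.53,z]).round())
shot("scene","s10",(0,0,420,315),1.8)
E
```

```text
0.23 [142. 290.]
0.3 [132. 247.]
0.35 [124. 213.]
0.4 [114. 175.]
0.45 [104. 132.]
0.5 [93. 85.]
0.55 [80. 31.]
0.6 [ 66. -30.]
0.65 [ 49. -99.]
```

View pics/s10.png

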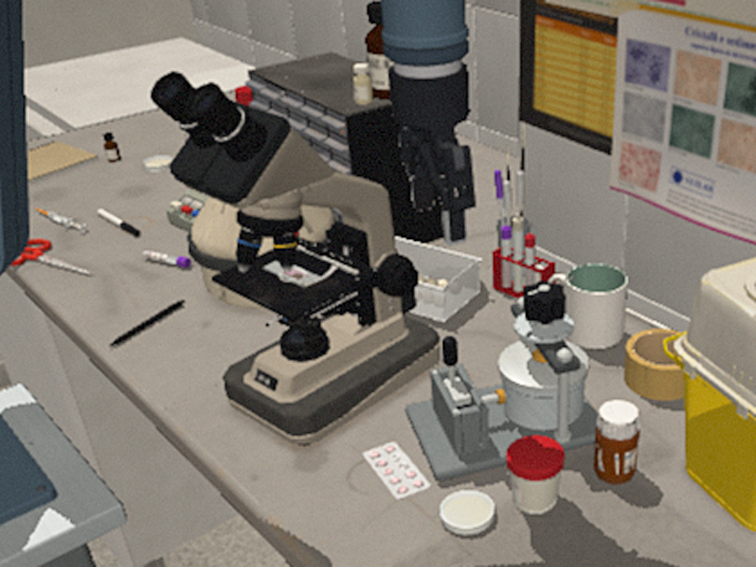

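```bash
python3 - <<'E'
from h import *
D=[(-1.505,.2593,1.5361,1.348,.1461,-.5297,.2305),(-1.068,.307,1.409,1.439,.372,-.4455,.2558),(-.724,.524,1.153,1.466,.5856,-.3703,.2248),(-.727,.576,1.26,1.309,.5849,-.3735,.146),(-.721,.509,1.109,1.518,.5879,-.3687,.2539),(-.745,.297,1.424,1.411,.4961,-.306,.2556),(-.757,.55,1.108,1.547,.5653,-.3861,.2268)]
A=[];b=[]
for q1,q2,q3,q5,x,y,z in D:
    r=x*np.cos(q1)+y*np.sin(q1); lat=-x*np.sin(q1)+y*np.cos(q1)
    p=q2+q3; f=p+q5
    A.append([1,0,np.cos(q2),np.cos(p),-np.sin(p), np.cos(f)]); b.append(z)
    A.append([0,1,np.sin(q2),np.sin(p),np.cos(p), np.sin(f)]); b.append(r)
    print("lat",round(lat,4))
A=np.array(A);b=np.array(b)
s,res,rk,sv=np.linalg.lstsq(A,b,rcond=None); print("c a L1 L2 off tool",s.round(3),rk,np.abs(A@s-b).max())
t=cal("top");sc=cal("scene")
for u in [(130,190),(120,200),(140,185)]:
  for z in (.2,.25,.3): X=ray(t,u,z); print(u,X.round(3),proj(sc,X).round())
E
```

```text
lat 0.111
lat 0.1113
lat 0.1105
lat 0.1097
lat 0.1111
lat 0.1114
lat 0.1076
c a L1 L2 off tool [0.22  0.001 0.535 0.425 0.06  0.353] 6 0.00037195717009486096
(130, 190) [ 0.539 -0.111  0.2  ] [206. 119.]
(130, 190) [ 0.53 -0.13  0.25] [206. 101.]
(130, 190) [ 0.521 -0.148  0.3  ] [205.  82.]
(120, 200) [ 0.52  -0.093  0.2  ] [195. 119.]
(120, 200) [ 0.512 -0.112  0.25 ] [194. 101.]
(120, 200) [ 0.504 -0.132  0.3  ] [194.  82.]
(140, 185) [ 0.548 -0.13   0.2  ] [215. 120.]
(140, 185) [ 0.539 -0.147  0.25 ] [214. 103.]
(140, 185) [ 0.529 -0.165  0.3  ] [213.  83.]
```

Call:
{"api": "arm_command", "payload": {
  "commands": [
    [[0.01,0.4,-0.06,0.1,0.7,0],[0,0.4,0,0,0,0],[0,0.4,0,0,0,0],[0,0.4,0,0,0,0],[0,0,0,0,0,0]]
  ]
}}

```text
time: 16.45
tool_pos: [0.5002, -0.3075, 0.1747]
eef_rot: [-0.584, 0.588, 0.395, -0.396]
contact_force: [0.1, 0.2, 0.1]
finger_gap: 0.0852
```

```bash
python3 - <<'E'
from h import *
toalign([.4997,-.307,.0905],68.4)
E
```

```text
t 16.45 tcp [ 0.5002 -0.3075  0.1747] yawx 68.03 down [ 0.0017 -0.0057 -1.    ] q [-0.739  0.364  1.53  -0.003  1.243 -1.926] F [0.1  0.16 0.08] M [ 0.024 -0.021 -0.006] gap 0.0852
shift [0.014 1.683 0.019] turn [ 0.037 -0.064 -0.047]
```

Call:
{"api": "arm_command", "payload": {
  "commands": [
    [[0.02,0.4,0.02,0.03,-0.06,-0.04],[0,0.4,0,0,0,0],[0,0.4,0,0,0,0],[0,0.4,0,0,0,0],[0,0.08,0,0,0,0],[0,0,0,0,0,0]]
  ]
}}

```text
time: 17.05
tool_pos: [0.5031, -0.3094, 0.0948]
eef_rot: [-0.582, 0.589, 0.397, -0.396]
contact_force: [0.3, -0.2, 0.6]
finger_gap: 0.0857
```

```bash
python3 - <<'E'
from h import *
toalign([.4997,-.307,.0905],68.4)
shot("wrist","w11")
E
```

```text
t 17.05 tcp [ 0.5031 -0.3094  0.0948] yawx 68.23 down [ 0.0071 -0.0069 -1.    ] q [-0.74   0.445  1.62  -0.     1.067 -1.931] F [ 0.34 -0.16  0.56] M [ 0.015 -0.053 -0.047] gap 0.0857
shift [0.019 0.085 0.081] turn [ 0.092 -0.03  -0.038]
```

View pics/w11.png

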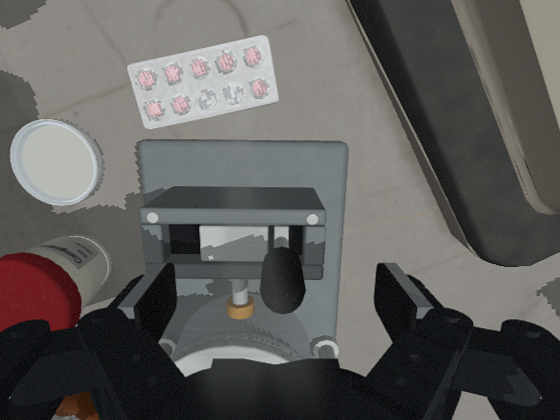

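Call:
{"api": "arm_command", "payload": {
  "commands": [
    [[0.02,0.08,0.08,0.08,0,-0.04],[0,0.01,0,0,0,0]]
  ]
}}

```text
time: 17.3
tool_pos: [0.5008, -0.3079, 0.0929]
eef_rot: [-0.584, 0.587, 0.397, -0.396]
contact_force: [-0.0, -0.3, 0.2]
finger_gap: 0.0853
```

Call:
{"api": "arm_command", "payload": {
  "commands": [
    [[0,0,0,0,0,0],[0,0,0,0,0,0],[0,0,0,0,0,0],[0,0,0,0,0,0],[0,0,0,0,0,0],[0,0,0,0,0,0],[0,0,0,0,0,0],[0,0,0,0,0,0]]
  ],
  "grip": 1
}}

```text
time: 18.1
tool_pos: [0.5019, -0.3081, 0.0953]
eef_rot: [-0.583, 0.588, 0.398, -0.395]
contact_force: [0.6, 1.2, 1.8]
finger_gap: 0.0154
```

```bash
python3 - <<'E'
from h import *
toalign([.4997,-.307,.0905],68.4)
shot("wrist","w12")
E
```

```text
t 18.1 tcp [ 0.5019 -0.3081  0.0953] yawx 68.23 down [ 0.0069 -0.0043 -1.    ] q [-0.741  0.443  1.622  0.002  1.068 -1.932] F [0.6  1.19 1.83] M [ 0.133 -0.01   0.013] gap 0.0154
shift [0.004 0.095 0.049] turn [ 0.08  -0.029 -0.014]
```

View pics/w12.png

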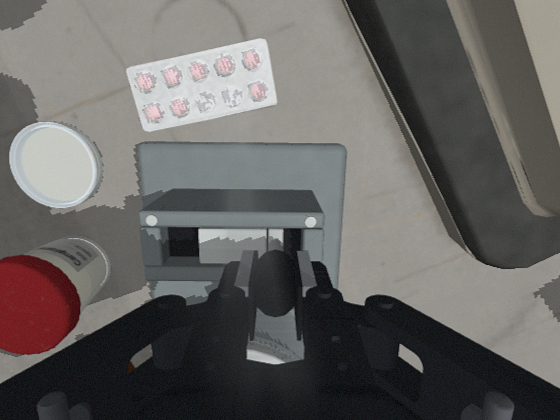

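Call:
{"api": "arm_command", "payload": {
  "commands": [
    [[0,-0.1,0,0,0,0],[0,-0.1,0,0,0,0],[0,-0.1,0,0,0,0]]
  ]
}}

```text
time: 18.45
tool_pos: [0.5017, -0.308, 0.1095]
eef_rot: [-0.583, 0.588, 0.398, -0.395]
contact_force: [1.7, -0.9, -3.9]
finger_gap: 0.0159
```

```bash
python3 - <<'E'
from h import *
toalign([.5019,-.3081,.1113],68.4)
E
```

```text
t 18.45 tcp [ 0.5017 -0.308   0.1095] yawx 68.22 down [ 0.0061 -0.0033 -1.    ] q [-0.741  0.428  1.607  0.002  1.101 -1.932] F [ 1.74 -0.86 -3.92] M [-0.108 -0.252  0.008] gap 0.0159
shift [-0.001 -0.036 -0.005] turn [ 0.069 -0.032 -0.008]
```

Call:
{"api": "arm_command", "payload": {
  "commands": [
    [[-0.1,-0.03,0,0.05,0,0],[-0.15,0,0,0,0,0],[-0.15,0,0,0,0,0],[-0.15,0,0,0,0,0]]
  ]
}}

```text
time: 18.85
tool_pos: [0.491, -0.3342, 0.1114]
eef_rot: [-0.585, 0.586, 0.397, -0.397]
contact_force: [2.6, -0.2, -3.2]
finger_gap: 0.016
```

```bash
python3 - <<'E'
from h import *
import numpy as np
y=np.array([.368,.930])
toalign([.5019-.05*.368,-.3081-.05*.930,.1113],68.4)
E
```

```text
t 18.85 tcp [ 0.491  -0.3342  0.1114] yawx 68.29 down [ 1.e-03 -4.e-04 -1.e+00] q [-0.786  0.437  1.586  0.     1.118 -1.978] F [ 2.64 -0.25 -3.23] M [ 0.022 -0.301 -0.   ] gap 0.016
shift [-0.434  0.003 -0.012] turn [ 0.011 -0.019  0.   ]
```

Call:
{"api": "arm_command", "payload": {
  "commands": [
    [[-0.15,0.01,0,0,0,0],[-0.15,0.01,0,0,0,0],[-0.13,0.01,0,0,0,0],[0,0,0,0,0,0]]
  ]
}}

```text
time: 19.25
tool_pos: [0.4828, -0.3537, 0.1086]
eef_rot: [0.587, -0.584, -0.398, 0.394]
contact_force: [4.9, 3.4, -3.7]
finger_gap: 0.0159
```

```bash
python3 - <<'E'
from h import *
toalign([.5019-.05*.368,-.3081-.05*.930,.0953],68.4)
shot("wrist","w13")
E
```

```text
t 19.25 tcp [ 0.4828 -0.3537  0.1086] yawx 68.1 down [ 0.0031  0.0076 -1.    ] q [-0.823  0.449  1.574  0.008  1.122 -2.015] F [ 4.86  3.44 -3.73] M [ 0.473 -0.833 -0.018] gap 0.0159
shift [-0.013  0.265 -0.02 ] turn [ 0.    -0.052  0.082]
```

View pics/w13.png

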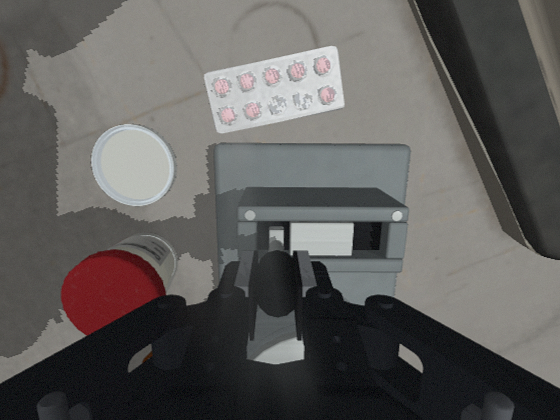

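Call:
{"api": "arm_command", "payload": {
  "commands": [
    [[0.02,0.1,0,0,0,0.06],[0,0.1,0,0,0,0],[0,0.06,0,0,0,0]]
  ]
}}

```text
time: 19.6
tool_pos: [0.4831, -0.3534, 0.0951]
eef_rot: [0.586, -0.586, -0.397, 0.395]
contact_force: [0.9, 3.6, 18.6]
finger_gap: 0.016
```

```bash
python3 - <<'E'
from h import *
toalign([.5019-.05*.368,-.3081-.05*.930,.0953],68.4)
E
```

```text
t 19.6 tcp [ 0.4831 -0.3534  0.0951] yawx 68.12 down [ 0.001   0.0014 -1.    ] q [-8.190e-01  4.630e-01  1.589e+00  2.000e-03  1.090e+00 -2.008e+00] F [ 0.93  3.62 18.56] M [ 0.359 -0.352  0.036] gap 0.016
shift [-0.02  -0.004 -0.016] turn [ 0.005 -0.049  0.017]
```

Call:
{"api": "arm_command", "payload": {
  "commands": [
    [[0,0,0,0,0,0],[0,0,0,0,0,0]]
  ]
}}

```text
time: 19.8
tool_pos: [0.4832, -0.3534, 0.0953]
eef_rot: [0.586, -0.586, -0.397, 0.395]
contact_force: [1.3, 1.6, -2.2]
finger_gap: 0.0159
```

Call:
{"api": "arm_command", "payload": {
  "commands": [
    [[0,0,0,0,0,0],[0,0,0,0,0,0],[0,0,0,0,0,0],[0,0,0,0,0,0],[0,0,0,0,0,0],[0,0,0,0,0,0],[0,0,0,0,0,0]]
  ],
  "grip": 0
}}

```text
time: 20.5
tool_pos: [0.4824, -0.3556, 0.0964]
eef_rot: [-0.585, 0.587, 0.396, -0.396]
contact_force: [0.3, -0.2, -0.7]
finger_gap: 0.0854
```

```bash
python3 - <<'E'
from h import *
st()
shot("wrist","w14")
E
```

```text
t 20.5 tcp [ 0.4824 -0.3556  0.0964] yawx 68.1 down [ 8.0e-04 -1.8e-03 -1.0e+00] q [-8.210e-01  4.620e-01  1.588e+00 -1.000e-03  1.090e+00 -2.009e+00] F [ 0.33 -0.19 -0.66] M [ 0.031 -0.035  0.034] gap 0.0854
```

View pics/w14.png

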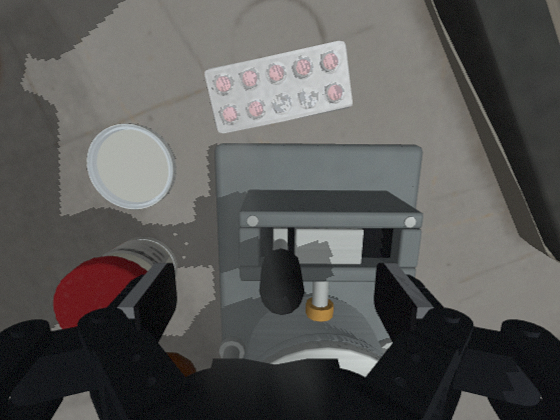

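Call:
{"api": "arm_command", "payload": {
  "commands": [
    [[0,-0.3,0,0,0,0],[0,-0.4,0,0,0,0],[0,-0.4,0,0,0,0],[0,-0.4,0,0,0,0],[0,-0.4,0,0,0,0],[0,-0.4,0,0,0,0],[0,-0.4,0,0,0,0],[0,-0.4,0,0,0,0],[0,0,0,0,0,0]]
  ]
}}

```text
time: 21.45
tool_pos: [0.4816, -0.3544, 0.2558]
eef_rot: [0.586, -0.585, -0.396, 0.396]
contact_force: [0.1, -0.5, -0.8]
finger_gap: 0.0856
```

```bash
python3 - <<'E'
from h import *
o,M=st()
c=cal("wrist"); shot("wrist","w15",(130,120,410,340),2.5); shot("scene","s15",(190,140,370,300),4)
for n,P in [("predL right notch top",[.4809,-.3535,.129]),("if raised10",[.4809,-.3535,.139])]: print(n,proj(c,P), proj(cal("scene"),P))
E
```

```text
t 21.45 tcp [ 0.4816 -0.3544  0.2558] yawx 68.12 down [-0.002  0.001 -1.   ] q [-8.200e-01  3.320e-01  1.373e+00 -1.000e-03  1.438e+00 -2.009e+00] F [ 0.13 -0.49 -0.82] M [ 0.01  -0.    -0.006] gap 0.0856
predL right notch top [276.10497112 205.03046703] [257.88177114 199.33627361]
if raised10 [276.13890387 208.05535287] [257.67079464 195.05335635]
```

View pics/w15.png

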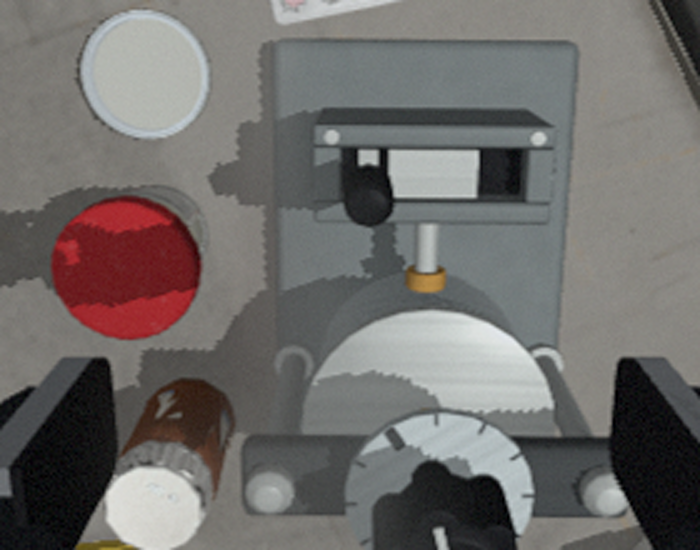

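View pics/s15.png

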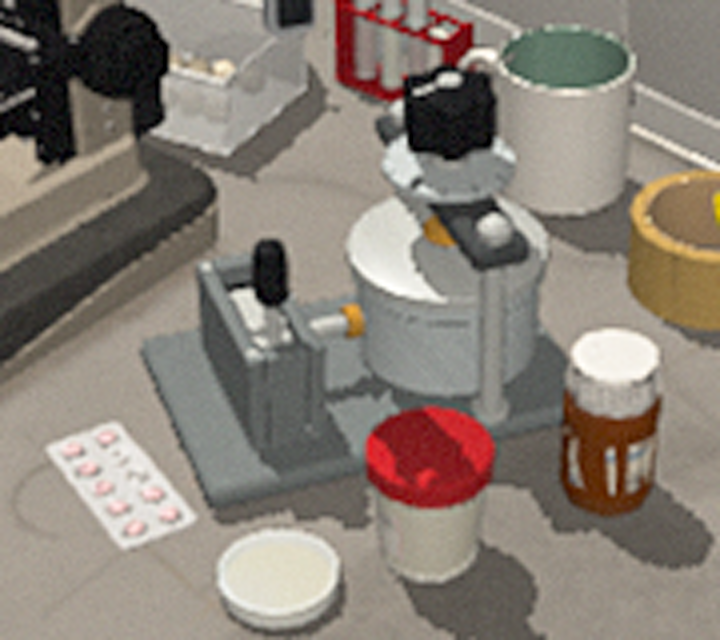

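```bash
python3 - <<'E'
from h import *
ctrl.job_done(); st()
E
```

```text
the job is handed in; nothing more can be done
the job is handed in; nothing more can be done
```

I tightened the clamp knob, moved the valve lever to the right-hand notch, and handed the job in at about 21.5 s of the 72 s allowed. No verdict was given.

- **Clamp knob:** I gripped it in its hollows and turned it clockwise about 2.5 rad in one swing. The resting torque rose to 0.40 N m and stayed flat (0.404, then 0.398). Over the last 0.2 rad the collar marks stood almost still while the knob turned, so the clutch was slipping. I stopped there, about 0.35 rad into the slip by the collar marks. That is under the eighth-turn limit (about 0.79 rad). I then let go, and the knob sprang back a little. I did not check its tightness again after that.
- **Valve lever:** I lifted it about 14–16 mm and took it about 49 mm across. I then lowered it until it bottomed at the starting height, with 18.6 N of contact force. After release, the scene camera showed the grip top within about 1 px of where it should be when home in the right notch. Being stuck 10 mm up would have shown as about 4 px.
- **Surroundings:** The bystanders looked undisturbed in the last pictures. The arm was clear, with the hand open at 0.256 m and no force beyond sensor noise.

**Disagreement:** The wrist camera was about 2–3 mm off from the other position measurements, both at the knob and at the lever. I used the positions that agreed with the given sizes, and both grasps held.

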